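# Turn the painted panels in their drying stands

## Robot

A 6-joint arm with a two-finger parallel gripper is mounted at the origin on the work surface. World frame = base frame: x ahead of the robot, y to its left, z up, the work surface at z = 0. Lengths are in m, angles in rad, forces in N, time in s.
With the tool pointing down it reaches from about 0.35 to 0.925 m from the base axis. Payload 6.4 kg.
Tool frame: the origin (TCP) lies on the centre line of the jaws, within the pads' length; the fingertips stand 17 mm ahead of it and the grasp point (between the pads) lies 2 mm behind it; z points along the fingers, y is the line along which they close (so a half turn about z gives the same grasp; the last joint's range is limited). The gripper opens to 85 mm and grips with 20 to 120 N. Pads are 22 mm wide; open, the fingers measure 114 mm over their backs; the gripper's body (76 mm by 85 mm) begins 54 mm behind the grasp point. The pads swing forward as they close: fully open they stand 13 mm farther back than shut.
Start: joints at [-0.174, 0.245, 1.558, -0, 1.339, -0.174], TCP at [0.65, 0, 0.248] pointing down, gripper open.
Joint ranges: [-3.13, 3.13], [-1.02, 2.26], [0.13, 2.54], [-0.95, 4.09], [0.21, 2.88], [-2.74, 2.74]. Speed limits (rad/s): [2.57, 2.57, 3.14, 3.14, 3.14, 3.14].

## Interface

Orientations are given as [roll, pitch, yaw] about the fixed x, y, z axes, in that order (R = Rz(yaw) Ry(pitch) Rx(roll)).
In Python, from bench import * gives the robot as it stands. Calls block until the motion is done:
- move_to(position, orientation): joint-space move of the TCP to a pose.
- move_linear(position, rot=None, speed=0.15, contact_N=None): straight line of the TCP; rot=None keeps the orientation; speed is the mean speed in m/s. With contact_N (N) it stops when the force on the tool has changed by that much, and returns True; else False.
- move_joints(angles): joint-space move.
- let_go() and close(): open the fingers fully, or close them until they stop; the grip force is fixed at half the most.
- pause(seconds).
- inverse_kinematics(position, orientation): joint angles nearest the present ones, or None.
- read_camera(name): name is "scene" or "side" or "wrist"; returns a dict with "img" (400x640x3 uint8, blue, green, red), "K" (3x3 intrinsics, pixels), "world_from_camera" (4x4, takes a point from camera to world coordinates). Camera axes: x right, y up, looking along -z (the intrinsics and any distortion apply to the point x, -y, -z); pixel columns grow to the right and rows downward; lengths in m; the calibration is good to about 2 mm. A picture is of the moment at which its call begins. There is no depth.
A pose or a line that the arm cannot do raises PlanningError and nothing moves.
- sign_off(): hands the job in; it is judged then, once.
Readings, each from a call of its own:
- get_time(): time.
- get_joint_pos(): joint angles.
- get_qd(): joint speeds.
- get_joint_torque(): joint torques, N m.
- get_position(): TCP position.
- get_eef_rot(): TCP orientation.
- get_wrist_force(): force on the tool from outside, world axes, zero at the start.
- get_moment(): the same for the moment, N m.
- get_width(): opening from 0.0 (shut) to 1.0 (fully open).
- get_grasp_force(): force on a finger pad.
Only numpy, scipy, OpenCV 4.12 (cv2) and the standard library are available. Lean on these libraries where they do the work, as an engineer would, in place of code of your own. Each camera call takes 0.05 s, during which the arm holds its last target. There are 200 camera calls.

## Task

Push the freshly varnished gold panel at its top until it tips over in its stand and leans away from you, gold side down, and push the dry blue panel the other way until it tips back to lean towards you, blue side up; either may be done first. Only push them gently with the fingers, never grip or lift them out of their troughs, and keep off the wet gold paint: touch the gold panel only on its bare back or edges. Leave the jars, bowl, mug and brush where they are.

Things in the scene. Friction and masses are not known exactly. Their poses are not given: they have to be found in the camera images.
- gold_panel: loose wooden panel 150 (y) x 200 (z) x 18 mm (x), 0.2 to 0.45 kg. Origin: centre of its foot; z up along the panel, x out of its painted side. Border 18 mm wide, field 2 mm deeper. Gold field with brown hills, varnish WET. Starts leaning towards the robot: gold side (x = +9 mm) up and away from the robot, bare back (x = -9 mm) to the robot.
- gold_panel_top (a point): centre of the top edge of the gold panel, 200 mm up its z axis, mid-thickness. A gentle push of about 1 N here, along the stand's x, tips the panel; push slowly (about 50 mm/s), as its foot lands flat with a knock when it comes upright.
- gold_panel_face: the wet gold field, fixed to the gold panel, same origin and axes; its surface is at x = +7 mm, y within +-57 mm, z from 18 to 182 mm. Not to be touched by the robot.
- gold_stand: fixed wooden stand with yellow collars, carrying the gold panel; base 150 (its x) x 190 (its y) x 16 mm. Origin: centre of its underside, on the table. Its x axis points away from the robot (yaw within 0.35 rad). Its trough runs along y over the origin; prongs at x = +-36, y = +-66 mm on both sides carry the leaning panel.
- gold_trough (a point): centre of the trough floor of the gold stand, 16 mm above the table. The trough is 25 mm wide between rails 10 mm high, end stops at y = +-79 mm; the foot of the panel stands loosely in it.
- gold_prong (a point): top of the far left prong (x +36, y +66 mm) of the gold stand, 100 mm above the table (10 mm thick, four alike). The panel leans about 18 degrees on the near or the far pair; pushed more than about 5 degrees past upright it drops onto the other pair by itself.
- blue_panel: loose wooden panel 150 (y) x 200 (z) x 18 mm (x), 0.2 to 0.45 kg. Origin: centre of its foot; z up along the panel, x out of its painted side. Border 18 mm wide, field 2 mm deeper. Blue field with green and pale hills, dry (may be touched). Starts leaning away from the robot: blue side (x = +9 mm) down and away from it, bare back (x = -9 mm) up.
- blue_panel_top (a point): centre of the top edge of the blue panel, 200 mm up its z axis, mid-thickness. A gentle push of about 1 N here, along the stand's x, tips the panel; push slowly (about 50 mm/s), as its foot lands flat with a knock when it comes upright.
- blue_stand: fixed wooden stand with blue collars, carrying the blue panel; base 150 (its x) x 190 (its y) x 16 mm. Origin: centre of its underside, on the table. Its x axis points away from the robot (yaw within 0.35 rad). Its trough runs along y over the origin; prongs at x = +-36, y = +-66 mm on both sides carry the leaning panel.
- blue_trough (a point): centre of the trough floor of the blue stand, 16 mm above the table. The trough is 25 mm wide between rails 10 mm high, end stops at y = +-79 mm; the foot of the panel stands loosely in it.
- blue_prong (a point): top of the far left prong (x +36, y +66 mm) of the blue stand, 100 mm above the table (10 mm thick, four alike). The panel leans about 18 degrees on the near or the far pair; pushed more than about 5 degrees past upright it drops onto the other pair by itself.
- jar_red: closed red jar, 52 mm diameter, 85 mm tall, standing between the stands; origin at the centre of its underside. Leave it alone.
- jar_green: closed green jar, 58 mm diameter, 95 mm tall, standing beyond the stands; origin at the centre of its underside. Leave it alone.
- jar_ochre: closed ochre jar with a brass lid, 56 mm diameter, 80 mm tall, beyond the stands; origin at the centre of its underside. Leave it alone.
- jar_teal: closed teal jar with a white lid, 56 mm diameter, 90 mm tall, beyond the stands; origin at the centre of its underside. Leave it alone.
- bowl: white bowl, 110 mm wide, 50 mm tall, on the right; origin at the centre of its underside. Leave it alone.
- mug: terracotta mug, 80 mm wide, 90 mm tall, on the left; origin at the centre of its underside. Leave it alone.
- brush: paint brush lying on the table near the robot's right. Leave it alone.
Things that resemble listed ones, but are neither listed nor needed, are in the scene too. Leave any turquoise look-alike of the gold_panel alone.

How it is judged:
By the outcome, as a careful person would: the job done as asked, in the order asked, and still so for the second after the job is handed in, with the robot touching nothing.
It also fails if it takes over 51 s, if anything falls off the work surface, if the arm or the gripper's body presses on something with over 40 N, if the wrist force passes 120 N, or if a joint passes its speed limit or range.

## Working session

There is one attempt and no reset: what is moved stays moved. The work goes in short steps, each a Python script; the robot and the scene stay as the last script left them, time stands still between calls to the robot, and variables do not carry over. Pictures are saved under pics/ and viewed, at most 10 in all, crops included, and the job is handed in when it is done.

```bash
mkdir -p pics
python3 - <<'E'
from bench import *
import cv2,numpy as np
for n in ("scene","side"):
    c=read_camera(n); cv2.imwrite(f"pics/{n}0.png",c["img"])
    np.savez(f"{n}0.npz",K=c["K"],T=c["world_from_camera"]); print(n,c["K"],c["world_from_camera"],[k for k in c])
E
```

```text
scene [[365.79494913   0.         320.87093747]
 [  0.         365.79494913 195.82154427]
 [  0.           0.           1.        ]] [[ 6.67662879e-01 -4.07473627e-01  6.23050177e-01  1.32275317e+00]
 [ 7.44463192e-01  3.66465121e-01 -5.58102026e-01 -7.74704777e-01]
 [-9.14301171e-04  8.36461929e-01  5.48024275e-01  8.68430435e-01]
 [ 0.00000000e+00  0.00000000e+00  0.00000000e+00  1.00000000e+00]] ['img', 'K', 'world_from_camera']
side [[518.89926779   0.         322.80826748]
 [  0.         518.89926779 201.74163237]
 [  0.           0.           1.        ]] [[ 8.68145664e-01  3.85456482e-01 -3.12644216e-01  2.81380650e-04]
 [-4.96063586e-01  6.54080069e-01 -5.71051821e-01 -8.55542461e-01]
 [-1.56212758e-02  6.50847574e-01  7.59047701e-01  1.28905620e+00]
 [ 0.00000000e+00  0.00000000e+00  0.00000000e+00  1.00000000e+00]] ['img', 'K', 'world_from_camera']
```

View pics/scene0.png

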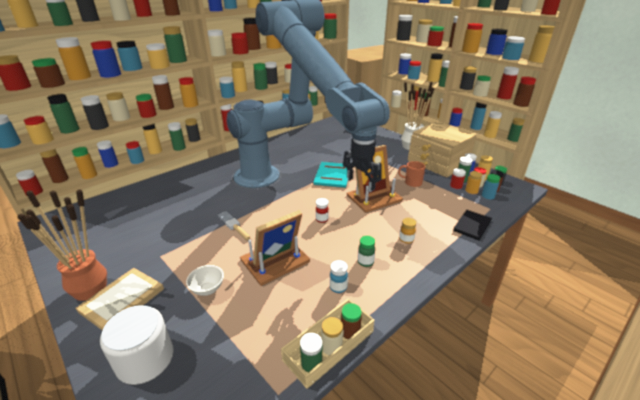

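View pics/side0.png

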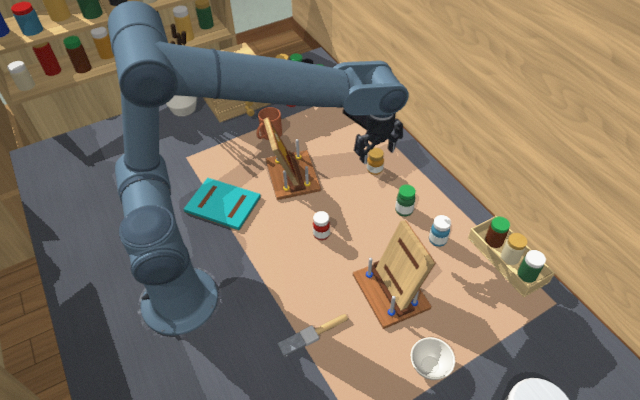

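The scene view shows the gold stand at about (375,195), partly hidden by the gripper, and the blue stand at about (275,262). In the side view they are at (292,175) and (392,290). Next I'll enlarge both.

Run:
```python
import cv2,numpy as np
def crop(n,x,y,w,h,s):
    im=cv2.imread(f"pics/{n}0.png")[y:y+h,x:x+w]; im=cv2.resize(im,None,fx=s,fy=s,interpolation=cv2.INTER_CUBIC)
    for k in range(0,w,10):
        cv2.line(im,(k*s,0),(k*s,8 if k%20 else 14),(0,0,255),1)
        if k%20==0: cv2.putText(im,str(x+k),(k*s,24),0,.4,(0,0,255),1)
    for k in range(0,h,10):
        cv2.line(im,(0,k*s),(8,k*s),(0,0,255),1); 
        if k%20==0:cv2.putText(im,str(y+k),(10,k*s+4),0,.4,(0,0,255),1)
    return im
cv2.imwrite("pics/side_c.png",np.hstack([crop("side",250,110,80,100,5),crop("side",350,220,80,110,5)[:500]]))
cv2.imwrite("pics/scene_c.png",np.hstack([crop("scene",340,135,80,85,5),crop("scene",235,205,80,85,5)]))
```

```text
(no output)
```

View pics/side_c.png

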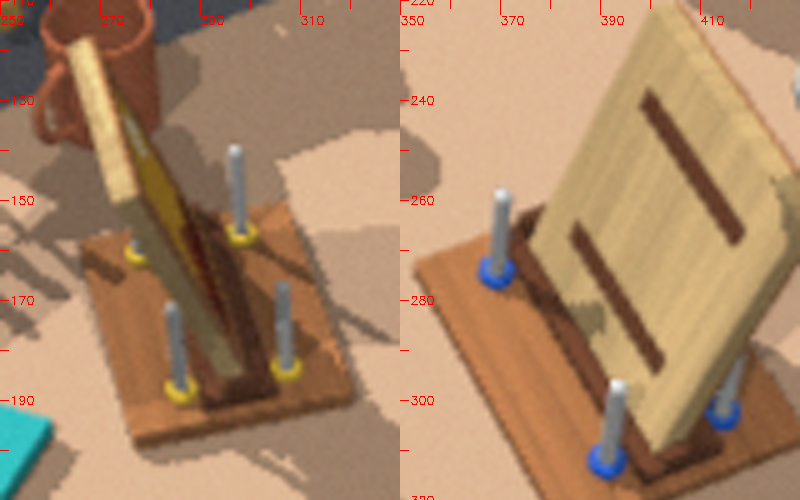

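View pics/scene_c.png

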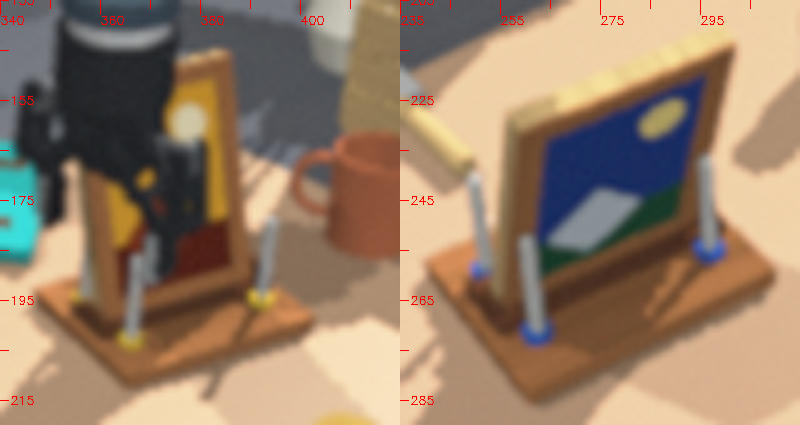

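The side crops show the gold prong tops at (297,139.6), (306.6,167) and (284.6,171), and the blue ones at (370.2,258.4) and (393.4,296.6). The scene crops show the gold tops at (368,186.6) and (394.2,179), and the blue ones at (260.2,253), (296.4,237) and (249.8,240). Next I'll fit the stand poses.

```bash
cat > fit.py <<'E'
import numpy as np
from scipy.optimize import least_squares
C={n:np.load(n+"0.npz") for n in("scene","side")}
def proj(n,P):
    T=C[n]["T"];K=C[n]["K"];p=(np.asarray(P)-T[:3,3])@T[:3,:3]; p=p*[1,-1,-1]; q=p@K.T; return q[:2]/q[2]
a,b=.036,.066;A,B=.075,.095
S={"gold":[("side",(a,b,.1),(297,139.6)),("side",(a,-b,.1),(306.6,167)),("side",(-a,-b,.1),(284.6,171)),
 ("side",(A,-B,.016),(320,188.5)),("side",(-A,-B,.016),(276.8,197.4)),("scene",(a,-b,.1),(368,186.6)),("scene",(a,b,.1),(394.2,179)),
 ("scene",(A,-B,.016),(366,210.6)),("scene",(A,B,.016),(402.4,198.6)),("scene",(-A,-B,.016),(347.4,193.6))],
"blue":[("side",(-a,b,.1),(370.2,258.4)),("side",(-a,-b,.1),(393.4,296.6)),("side",(-A,B,.016),(353,273.6)),
 ("scene",(a,-b,.1),(260.2,253)),("scene",(a,b,.1),(296.4,237)),("scene",(-a,-b,.1),(249.8,240)),
 ("scene",(A,-B,.016),(261.4,283)),("scene",(A,B,.016),(310,258.6)),("scene",(-A,-B,.016),(240.2,257.6))]}
P={"gold":[("side",(-.009,.075),(263.6,119.4)),("side",(-.009,-.075),(273.6,151)),("side",(.009,-.075),(277.4,148)),("side",(.009,.075),(267.6,117.6))],
"blue":[("scene",(.009,.075),(302,214)),("scene",(.009,-.075),(258.4,231)),("scene",(-.009,-.075),(257.4,227)),("scene",(-.009,.075),(299.4,211.4))]}
def world(s,p):
    c,n=np.cos(s[2]),np.sin(s[2]); return np.array([s[0]+c*p[0]-n*p[1],s[1]+n*p[0]+c*p[1],p[2]])
for k in S:
    f=lambda s:np.concatenate([proj(n,world(s,p))-u for n,p,u in S[k]])
    r=least_squares(f,[.65,.2 if k=="gold" else -.2,0],loss="soft_l1"); s=r.x
    print(k,s.round(4),f(s).round(1))
    def pt(q,p): # q: foot x, y offset, lean
        return world(s,(q[0]+p[0]*np.cos(q[2])+.2*np.sin(q[2]),q[1]+p[1],.016+.2*np.cos(q[2])-p[0]*np.sin(q[2])+.009*abs(np.sin(q[2]))))
    g=lambda q:np.concatenate([proj(n,pt(q,p))-u for n,p,u in P[k]]+[[ (q[0])/.002]])
    r=least_squares(g,[0,0,-.31 if k=="gold" else .31]); q=r.x
    print(q.round(4),g(q).round(1),"top",pt(q,(0,0)).round(4))
E
python3 fit.py
```

```text
gold [ 0.5015  0.2674 -0.258 ] [ 0.4 -0.   0.1 -0.5  0.2 -0.1  1.3 -0.4  0.  -0.  -0.6 -0.7  0.  -0.8
 -0.8 -0.6  0.9 -0.6 -1.2 -1.5]
[ 1.00e-04 -2.10e-03 -3.04e-01] [-0.3  0.  -1.1 -0.1  0.6  0.5  0.8 -0.5  0. ] top [0.4431 0.2806 0.2095]
blue [ 0.5321 -0.276  -0.0894] [ 0.7  0.1  1.4 -0.  -0.3 -1.4  0.3 -0.7 -0.4 -1.  -0.2  0.3 -0.6  0.1
  0.5 -0.7 -1.  -0.9]
[-0.     -0.0021  0.306 ] [ 0.5 -0.3  0.9  1.1 -1.2  0.7 -0.1 -1.8 -0. ] top [ 0.5919 -0.2835  0.2094]
```

```bash
cat > push.py <<'E'
from bench import *
import numpy as np,cv2
def push(s,yo,x0,x1,yaw,z=.205,hi=.32):
    c,n=np.cos(s[2]),np.sin(s[2])
    w=lambda x,h:[s[0]+c*x-n*yo,s[1]+n*x+c*yo,h]
    move_to(w(x0,hi),[np.pi,0,yaw]); move_linear(w(x0,z),speed=.1)
    f0=np.array(get_wrist_force()); print("down",np.round(get_position(),3),get_time())
    for x in np.linspace(x0,x1,4)[1:]:
        move_linear(w(x,z),speed=.04); print(np.round(np.array(get_wrist_force())-f0,1))
    pause(.3); move_linear(w(x1-np.sign(x1-x0)*.03,z),speed=.1)
    move_linear(w(x1-np.sign(x1-x0)*.03,hi),speed=.15); print("t",get_time())
E
python3 - <<'E'
from push import *
r=get_eef_rot(); print(r, get_time())
close(); p=get_position(); move_linear([p[0],p[1],.32])
s=[.5015,.2674,-.258]
yaw=min([s[2]+k*np.pi/1 for k in(-1,0,1)],key=lambda a:abs(np.angle(np.exp(1j*(a-r[2])))))
push(s,-.002,-.108,.014,yaw)
c=[read_camera(n)["img"] for n in("scene","side")]
cv2.imwrite("pics/g1.png",np.hstack([cv2.resize(c[0][125:225,320:420],None,fx=4,fy=4),cv2.resize(c[1][110:210,250:350],None,fx=4,fy=4)]))
E
```

```text
[-3.13985388e+00 -3.07479404e-04  1.57084105e+00] 0.1
down [0.397 0.293 0.206] 4.2333
[-0.5 -1.2  1.4]
[-0.4 -0.7  2. ]
[-0.5 -0.7  1.2]
t 9.4
```

View pics/g1.png

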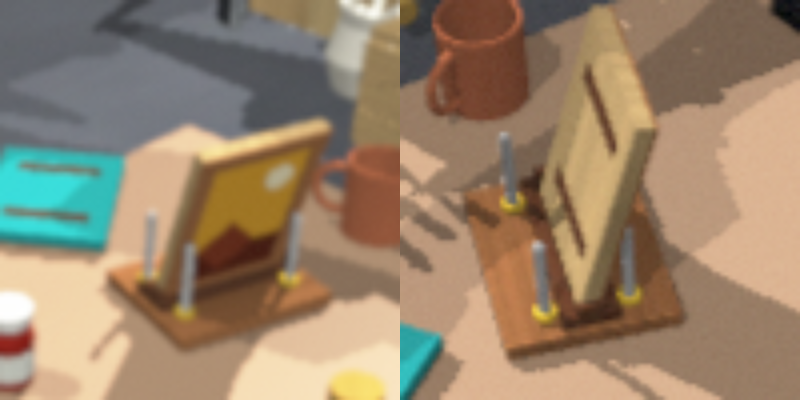

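The gold panel now leans away on its far prongs. It shows in the scene crop at (250,210) and its back in the side crop at (600,160). Next is the blue panel.

Run:
```python
from push import *
r=get_eef_rot(); s=[.5321,-.276,-.0894]
yaw=min([s[2]+k*np.pi for k in(-1,0,1)],key=lambda a:abs(np.angle(np.exp(1j*(a-r[2])))))
push(s,-.002,.110,-.014,yaw)
c=[read_camera(n)["img"] for n in("scene","side")]
cv2.imwrite("pics/b1.png",np.hstack([cv2.resize(c[0][200:300,220:320],None,fx=4,fy=4),cv2.resize(c[1][220:320,340:440],None,fx=4,fy=4)]))
cv2.imwrite("pics/all.png",np.hstack([cv2.resize(c[0],(400,250)),cv2.resize(c[1],(400,250))]))
```

```text
down [ 0.642 -0.288  0.206] 12.8833
[ 0.4  0.6 -0.7]
[-0.8 -0.6 -1. ]
[ 0.6 -0.3 -1.6]
t 18.1
```

View pics/b1.png

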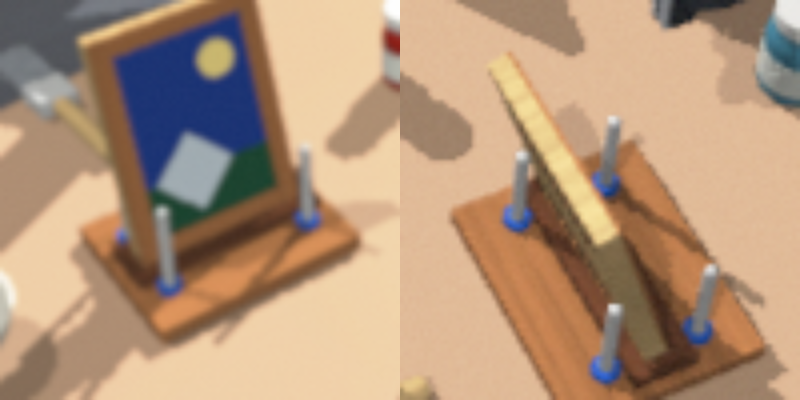

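View pics/all.png

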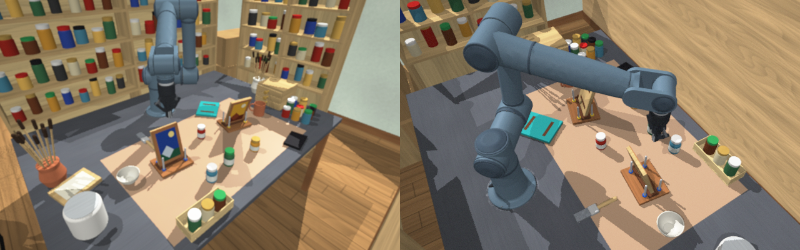

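The blue panel now shows blue side up, with its top edge running from (490,60) to (610,240) in the side crop. Nothing else has moved. I'll check the lean numerically before handing in.

```bash
cat >> fit.py <<'E'
for L in(-.31,-.15,0):
    print(L,[((proj("side",pt([0,-.002,L],p))-[340,220])*4+[400,0]).round() for p in((-.009,.075),(-.009,-.075))])
E
python3 fit.py | tail -3
```

```text
-0.31 [array([482.,  71.]), array([596., 251.])]
-0.15 [array([524.,  48.]), array([641., 226.])]
0 [array([565.,  30.]), array([684., 206.])]
```

The top-back corners are at about (490,68) and (598,245), which matches the full lean on the near prongs.

```bash
python3 -c "
from bench import *
print(sign_off())"
```

```text
the job is handed in; nothing more can be done
None
```

The job is handed in: the gold panel was pushed only on its bare back and leans away, gold side down; the blue panel leans back towards the robot, blue side up; and the jars, bowl, mug and brush look unmoved in the final pictures.

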